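Bring the chasing carriage to its pointer

TASK

Run the heavy pitch-bed carriage along its slide to the left until the index fin on its side stands opposite the setting pointer, to within a centimetre, and leave it standing there by itself, quite still, with the hand away. It rolls almost without friction: push it at the rubber nose of its rear bumper and brake it at that of its front bumper, touch nothing else of it, never let it run into the end stop and never squeeze a sprung bumper right home. Leave the other things on the table alone.

Things in the scene. Friction and masses are not known exactly. Their poses are not given: they have to be found in the camera images.
- slide: Fixed roller slide lying across in front of the robot: steel base 880 mm long (along its y) x 170 mm x 16 mm with two rails, turned by up to 0.13 rad. Origin at table height under its middle; y along the slide to the robot's left, x across it away from the robot, z up. mark, stop, the bumper faces and the index have the same axes
- carriage (a joint): Travel of the carriage along the slide in m, growing along the slide's +y. Carriage 150 mm long, 136 mm wide, with pitch bed on top and a sprung bumper at each end; it cannot be gripped. All together 5.1 kg nominal, with varying load 3.6 to 7.1 kg. Rolling resistance very small: about 0.01 N plus 0.4 N per m/s, so it coasts for seconds
- bumper_rear (a joint): How far the rear bumper is pressed in, in m: 0 free, 0.040 right home. Spring 135 N/m (no preload) with damping of about 4 N per m/s; light (0.15 kg)
- bumper_front (a joint): How far the front bumper is pressed in, in m: 0 free, 0.040 right home. Same spring and damping as the rear one
- rear_face (a point): Middle of the rear bumper's rubber nose (the end to the robot's right): an upright face 120 mm wide and 24 mm high (z 0.057 to 0.081 m), standing 8 mm proud of the aluminium end frame behind it (124 mm wide, z 0.045 to 0.093 m) to which its edges are bevelled; the point moves in with the bumper. Distance rear face to front face 258 mm when both are free
- front_face (a point): Middle of the front bumper's rubber nose (the left end), the same size as the rear one; moves in with the bumper
- index (a point): Tip of the index fin, a steel block 30 mm wide with a dark line, on the side of the bed that faces the robot, midway along the carriage, at z = 0.080 m. Fixed to the carriage.
- mark (a point): Tip of the setting pointer: a steel clamp block of 34 mm with an upright flag and a finger 6 mm thick, 69 mm high in all, fixed at the robot-side edge of the slide; the point is the finger's tip. The carriage is at its mark when index has y = 0 in this frame, to within 10 mm
- stop (a point): Centre of the face of the end stop's rubber pad (z = 0.056 m, beam 150 mm wide, top at z = 0.076 m) at the slide's left end; the front bumper must never reach it.
- hammer: Chasing hammer, wooden handle 260 mm, lying loose on the robot's side of the slide; bystander; origin in the handle, 105 mm from the head
- copper_bowl: Loose copper bowl 104 mm across, 45 mm high, on the robot's side of the slide; bystander; origin at its underside
- panel (a point): Middle of the copper panel on the carriage (z = 0.085 m, relief up to 0.095 m), in a cast-iron pitch bed 132 x 150 mm, z 0.058 to 0.085 m. Between the bed and each bumper's end frame is a grey bellows 122 mm wide, top at z = 0.093 m, 40 mm long. Bed, fin, panel, bellows, end frames and the carriage below are not to be touched, only the noses

How it is judged:
On the way:
1. the carriage stands still at the pointer, with both bumpers free (y of index in the frame of mark between -0.01 and 0.01 m and velocity of joint carriage between -0.01 and 0.01 m/s and value of joint each of bumper_front, bumper_rear below 0.003 m), for 1 s.
At the end, for the whole second after the job is handed in: The index fin is within 10 mm of the pointer along the slide, the carriage moves slower than 10 mm/s, both bumpers are free (pressed in less than 3 mm) and the robot touches nothing (all of step 1).
It fails at once if the front bumper reaches the end stop (y of front_face in the frame of stop above -0.003 m).
It fails at once if a bumper is squeezed right home (value of joint any of bumper_front, bumper_rear above 0.0385 m).
It fails at once if the robot touches the carriage anywhere but on the rubber noses of its bumpers (contact force between any of the arm, the fingers and carriage_c0 above 1 N or contact force between any of the arm, the fingers and carriage_c1 above 1 N or contact force between any of the arm, the fingers and carriage_c2 above 1 N or contact force between any of the arm, the fingers and carriage_c3 above 1 N or contact force between any of the arm, the fingers and carriage_c4 above 1 N or contact force between any of the arm, the fingers and carriage_c5 above 1 N or contact force between any of the arm, the fingers and carriage_c6 above 1 N or contact force between any of the arm, the fingers and bumper_rear_c3 above 1 N or contact force between any of the arm, the fingers and bumper_rear_c4 above 1 N or contact force between any of the arm, the fingers and bumper_front_c3 above 1 N or contact force between any of the arm, the fingers and bumper_front_c4 above 1 N).
It fails at once if a thing beside the slide is disturbed (distance of any of hammer, copper_bowl from where it was at the start of the episode above 0.02 m).
It also fails if it takes over 32 s, if anything falls off the work surface, if the arm or the gripper's body presses on something with over 40 N, if the wrist force passes 120 N, or if a joint passes its speed limit or range.

ROBOT

A 6-joint arm with a two-finger parallel gripper is mounted at the origin on the work surface. World frame = base frame: x ahead of the robot, y to its left, z up, the work surface at z = 0. Lengths are in m, angles in rad, forces in N, time in s.
With the tool pointing down it reaches from about 0.35 to 0.775 m from the base axis. Payload 5.5 kg.
Tool frame: the origin (TCP) lies midway between the tips of the shut fingers; the grasp point (between the pads) lies 19 mm behind it; z points along the fingers, y is the line along which they close (so a half turn about z gives the same grasp; the last joint's range is limited). The gripper opens to 85 mm and grips with 20 to 120 N. Pads are 22 mm wide; open, the fingers measure 114 mm over their backs; the gripper's body (76 mm by 85 mm) begins 54 mm behind the grasp point. The pads swing forward as they close: fully open they stand 13 mm farther back than shut.
Start: joints at [-1.477, 0.313, 0.046, 1.304, 0, 1.431], TCP at [0.133, -0.559, 0.204] pointing down, gripper open.
Joint ranges: [-2.76, 2.76], [-0.86, 1.69], [-1.03, 1.26], [-2.2, 2.34], [-1.47, 1.5], [-3.14, 3.14]. Speed limits (rad/s): [2.57, 2.57, 3.14, 3.14, 3.14, 3.14].

INTERFACE

Orientations are given as [roll, pitch, yaw] about the fixed x, y, z axes, in that order (R = Rz(yaw) Ry(pitch) Rx(roll)).
In Python, from plant import telemetry, vision, close_job gives the robot as it stands.
- The arm moves only by the tool carry_out, never from a script. Its argument "moves" is a list that holds one entry, the list of rows, each a list of 6 numbers: the shift along the world's x, y, z as a fraction of full scale, then the turn, a rotation vector about the world's x, y, z as a fraction of full scale. A call has 1 to 12 rows; each row is the pose to reach, as a shift and turn from the pose commanded when the call began, turning the shorter way round; what a row does not reach only later rows make up. Full scale, the value 1, is 250 mm for a shift and pi rad for a turn. A row lasts 1/8 s, in which the tool goes at most 62.5 mm and 10.7 degrees, less where a joint would pass 70% of its speed; a pose out of reach is approached as far as the arm can. A call with a number of a shift or a turn outside -1 to 1 is refused whole. A call with a gripper value outside its range is refused whole. "gripper" is the opening, from 0 (shut) to 1 (fully open), set as the call begins (left out, the last holds). The fingers move at their own pace and stop on an object; the grip force is fixed at half the most. Time passes only in rows, so rows that repeat a pose let the fingers close. It gives the time, the measured TCP pose, the force, the opening and the grip force at its end, in the units of the state.
- telemetry.get_state(): the state, without advancing time (a new reading comes with each control period).
- vision.grab_frame(name): name is "scene" or "top" or "wrist"; returns a dict with "pixels" (420x560x3 uint8, red, green, blue), "fovy" (degrees; the focal length in pixels is half the picture's height over the tangent of half this angle, whatever the lens; pixels are square), "cx", "cy" (the principal point, pixels), "dist" ([k1, k2, p1, p2, k3] as OpenCV has them; the pictures are not rectified), "pose" (4x4, takes a point from camera to world coordinates). Camera axes: x right, y down, z forward; pixel columns grow to the right and rows downward; lengths in m; the calibration is good to about 2 mm. A picture is of the moment at which its call begins. There is no depth.
- close_job(): hands the job in; it is judged then, once.
The state is a dict: "time": time; "q": joint angles; "joint_velocities": joint speeds; "joint_torque": joint torques, N m; "tool_pos": TCP position; "orientation": TCP orientation; "ft_force": force on the tool from outside, world axes, zero at the start; "ft_torque": the same for the moment, N m; "grip_width": opening from 0.0 (shut) to 1.0 (fully open); "grasp_force": force on a finger pad.
Only numpy, scipy, OpenCV 4.12 (cv2) and the standard library are available. Lean on these libraries where they do the work, as an engineer would, in place of code of your own. Each camera call takes 0.05 s, during which the arm holds its last target. There are 200 camera calls.

## Working session

There is one attempt and no reset: what is moved stays moved. The work goes in short steps, Python scripts to look and compute and a tool call to move; the robot and the scene stay as the last step left them, time stands still between calls to the robot, and variables do not carry over. Pictures are saved under pics/ and viewed, at most 10 in all, crops included, and the job is handed in when it is done.

Besides the shell and the picture viewer there is one more tool, called after ">>>" as name(argument=value, ...) on one line, values as JSON. carry_out: Moves the arm, as the interface text tells. Shift numbers are shares of 250 mm and turn numbers shares of pi rad, none past 1 either way. Its arguments: {"type":"object","properties":{"moves":{"type":"array","items":{"type":"array","items":{"type":"array","items":{"type":"number"}}}},"gripper":{"type":"number"}},"required":["moves"]}

```bash
ls; mkdir -p pics; cat > h.py <<'E'
import numpy as np, cv2, json
from plant import telemetry, vision, close_job
def grab(n,f):
    d=vision.grab_frame(n); cv2.imwrite('pics/'+f+'.png',cv2.cvtColor(np.asarray(d['pixels'],np.uint8),cv2.COLOR_RGB2BGR))
    json.dump({k:np.asarray(d[k]).tolist() for k in d if k!='pixels'},open(f+'.json','w')); return d
def world(d,uv,z):
    f=210/np.tan(np.radians(d['fovy'])/2)
    K=np.array([[f,0,d['cx']],[0,f,d['cy']],[0,0,1.]])
    p=cv2.undistortPoints(np.array([[uv]],float),K,np.array(d['dist'],float))[0,0]
    T=np.array(d['pose']); r=T[:3,:3]@[p[0],p[1],1]; o=T[:3,3]
    return o+r*(z-o[2])/r[2]
def load(f): return json.load(open(f+'.json'))
E
python3 - <<'E'
from h import *
for n in('scene','top'):
    d=grab(n,n+'0'); print(n,d['fovy'],np.round(d['pose'],3).tolist())
s=telemetry.get_state(); print(s)
E
```

```text
pics
scene 56.451400547910026 [[0.68, 0.441, -0.586, 0.956], [0.733, -0.406, 0.546, -0.444], [0.003, -0.801, -0.599, 0.648], [0.0, 0.0, 0.0, 1.0]]
top 48.29283692811267 [[0.008, -0.996, 0.084, 0.292], [-1.0, -0.006, 0.016, 0.044], [-0.015, -0.084, -0.996, 1.24], [0.0, 0.0, 0.0, 1.0]]
{'time': 0.1, 'q': array([-1.47662853e+00,  3.13952993e-01,  4.51010466e-02,  1.30358038e+00,
       -8.87822682e-06,  1.43117721e+00]), 'joint_velocities': array([-0.00039176, -0.00271676,  0.00319866, -0.00082335, -0.00098262,
       -0.00274994]), 'joint_torque': array([ 3.19833976e-03, -4.81722379e+01,  2.99245763e+01,  1.26657769e-02,
       -1.42910671e-04, -2.94165204e-06]), 'tool_pos': array([ 0.13313704, -0.5588729 ,  0.20278577]), 'orientation': array([-3.13997133e+00, -2.18884158e-04,  2.33786744e-01]), 'ft_force': array([ 0.43238853, -0.19045503,  0.49522155]), 'ft_torque': array([0.00086246, 0.00860627, 0.04113455]), 'grasp_force': 0.0, 'grip_width': 0.9979747788094444}
```

View pics/top0.png

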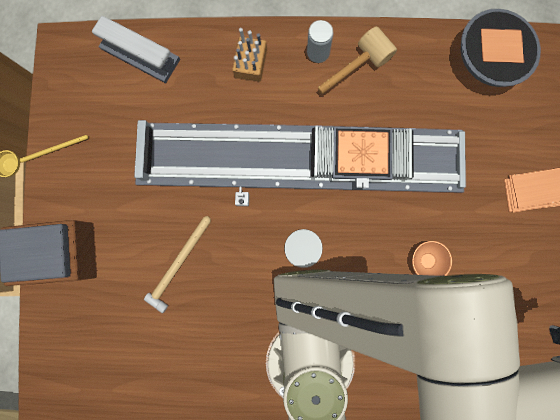

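View pics/scene0.png

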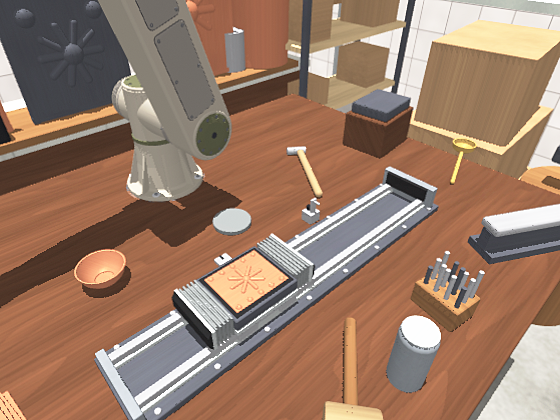

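Top view: the carriage spans about u 313–413, with the fin at about (362,183), the pointer at about (241,192) and the stop at about u 150. The bowl is at (432,262) and the hammer at about (180,265). I'll enlarge a crop.

```bash
python3 - <<'E'
import cv2
a=cv2.imread('pics/top0.png')
c=a[115:210,130:290]; d=a[115:210,300:460]
import numpy as np
cv2.imwrite('pics/c1.png',np.vstack([cv2.resize(c,None,fx=5,fy=5,interpolation=cv2.INTER_CUBIC)[:300*2-180][120:],cv2.resize(c*0,None,fx=5,fy=.05),cv2.resize(d,None,fx=5,fy=5,interpolation=cv2.INTER_CUBIC)])[:1000])
im=cv2.imread('pics/c1.png');print(im.shape)
cv2.imwrite('pics/c1.png',np.vstack([cv2.resize(a[165:210,130:290],None,fx=5,fy=5,interpolation=cv2.INTER_CUBIC),cv2.resize(a[120:195,300:460],None,fx=5,fy=5,interpolation=cv2.INTER_CUBIC)]))
E
```

```text
(780, 800, 3)
```

View pics/c1.png

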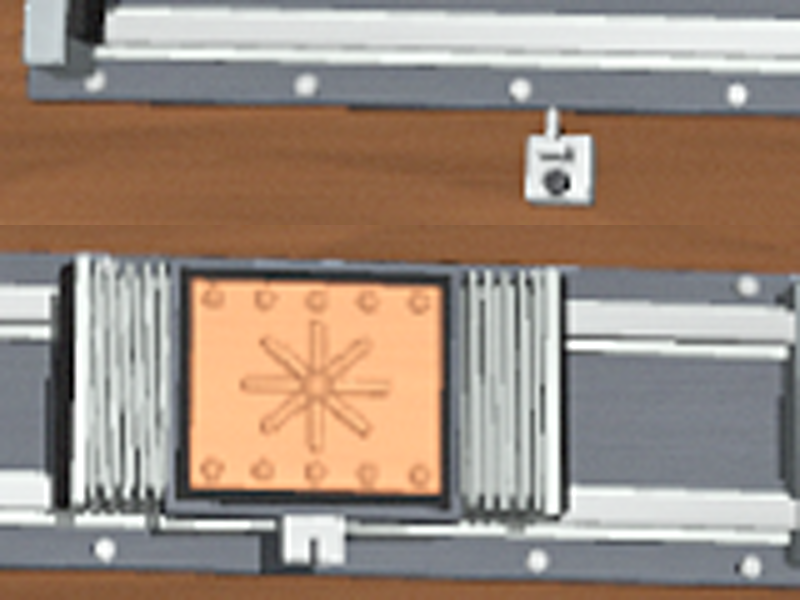

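```bash
python3 - <<'E'
from h import *
d=load('top0')
b=[(149,181),(191.2,181.8),(234,182.8),(277.4,183.6),(321,184.8),(407.4,187.2),(450,188.4)]
P=np.array([world(d,p,.018) for p in b]); print(P.round(4).tolist())
k=np.polyfit(P[:,1],P[:,0],1); th=-np.arctan(k[0]); print('yaw',th)
yh=np.array([-np.sin(th),np.cos(th)]); xh=np.array([np.cos(th),np.sin(th)])
def S(n,uv,z):
    w=world(d,uv,z); print(n,w.round(4),'s=%.4f x=%.4f'%(w[:2]@yh,w[:2]@xh))
S('mark',(240.4,186.6),.062); S('markbolt',(241.2,201),.04)
S('index',(362.7,186.3),.08)
S('panel',(300+316/5,120+(386-225)/5),.085)
S('rearTop near',(300+560/5,120+(515-225)/5),.093);S('rearTop far',(300+560/5,120+(268-225)/5),.093)
S('frontTop near',(300+76/5,120+(508-225)/5),.093);S('frontTop far',(300+78/5,120+(256-225)/5),.093)
S('frontnose',(300+50/5,120+(440-225)/5),.069)
S('stop',(151,170),.07)
S('end L',(130+30/5,165+98/5),.016)
S('bowl',(432,258),.045);S('hammerhead',(156,303),.02);S('hammer tip',(207,219),.02)
E
```

```text
[[0.4758, 0.4308, 0.018], [0.4739, 0.3165, 0.018], [0.4716, 0.2022, 0.018], [0.47, 0.0874, 0.018], [0.4675, -0.0273, 0.018], [0.4629, -0.2558, 0.018], [0.4607, -0.3701, 0.018]]
yaw -0.019008782567315658
mark [0.4555 0.18   0.062 ] s=0.1886 x=0.4520
markbolt [0.421  0.1798 0.04  ] s=0.1878 x=0.4175
index [ 0.4556 -0.128   0.08  ] s=-0.1194 x=0.4580
panel [ 0.5412 -0.1293  0.085 ] s=-0.1190 x=0.5436
rearTop near [ 0.4756 -0.2493  0.093 ] s=-0.2403 x=0.4802
rearTop far [ 0.6012 -0.2521  0.093 ] s=-0.2406 x=0.6059
frontTop near [ 0.4772 -0.0086  0.093 ] s=0.0004 x=0.4773
frontTop far [ 0.6049 -0.0095  0.093 ] s=0.0020 x=0.6050
frontnose [0.5158 0.0035 0.069 ] s=0.0133 x=0.5156
stop [0.4965 0.4102 0.07  ] s=0.4195 x=0.4886
end L [0.4663 0.4668 0.016 ] s=0.4755 x=0.4574
bowl [ 0.2773 -0.3104  0.045 ] s=-0.3051 x=0.2831
hammerhead [0.154  0.4022 0.02  ] s=0.4051 x=0.1463
hammer tip [0.3751 0.2715 0.02  ] s=0.2786 x=0.3699
```

>>> carry_out(moves=[[[0.99,1.0,0,0,0,0.42],[0.99,1.0,0,0,0,0.42],[0.99,1.0,0,0,0,0.42],[0.99,1.0,0,0,0,0.42],[0.99,1.0,0,0,0,0.42],[0.99,1.0,0,0,0,0.42],[0.99,1.0,0,0,0,0.42],[0.99,1.0,0,0,0,0.42]]], gripper=0)

```text
time: 1.1
tool_pos: [0.3809, -0.3087, 0.2033]
orientation: [-3.141, -0.0, 1.553]
ft_force: [-0.0, 0.7, -0.2]
grip_width: -0.003
grasp_force: 0.0
```

>>> carry_out(moves=[[[0.3,0,-0.2,0,0,0],[0.5,0,-0.4,0,0,0],[0.63,0,-0.5,0,0,0],[0.63,0,-0.56,0,0,0],[0.63,0,-0.56,0,0,0]]])

```text
time: 1.72
tool_pos: [0.5367, -0.3086, 0.0605]
orientation: [-3.137, -0.003, 1.55]
ft_force: [-1.2, 0.6, -0.1]
grip_width: -0.001
grasp_force: 0.0
```

```bash
python3 - <<'E'
from h import *
s=telemetry.get_state(); print(s['time'],s['tool_pos'],s['orientation'],s['ft_force'],s['grip_width'])
d=grab('scene','scene1'); grab('top','top1')
a=cv2.imread('pics/scene1.png'); b=cv2.imread('pics/top1.png')
cv2.imwrite('pics/c2.png',np.hstack([cv2.resize(a[220:400,60:260],None,fx=2.9,fy=2.9)[:500,:400],cv2.resize(b[100:350,300:500],None,fx=2,fy=2)]))
E
```

```text
1.725 [ 0.53667359 -0.30855143  0.06054593] [-3.13693957 -0.00333562  1.55039224] [-1.21702727  0.62301292 -0.07970584] -0.0009192879522777425
```

View pics/c2.png

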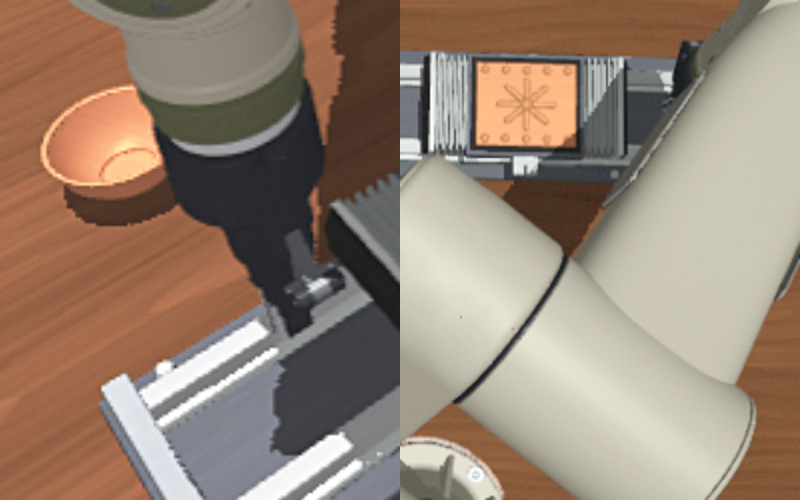

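Clear of everything and lined up behind the rear nose. Now a gentle push at a constant 40 mm/s.

>>> carry_out(moves=[[[0,0.05,0,0,0,0],[0,0.1,0,0,0,0],[0,0.12,0,0,0,0],[0,0.14,0,0,0,0],[0,0.16,0,0,0,0],[0,0.18,0,0,0,0],[0,0.2,0,0,0,0],[0,0.22,0,0,0,0],[0,0.24,0,0,0,0],[0,0.26,0,0,0,0],[0,0.28,0,0,0,0],[0,0.3,0,0,0,0]]])

```text
time: 3.32
tool_pos: [0.5384, -0.2341, 0.0637]
orientation: [3.141, 0.0, 1.553]
ft_force: [0.3, -0.9, 1.3]
grip_width: -0.004
grasp_force: 0.3
```

```bash
cat >> h.py <<'E'
TH=-0.019; yh=np.array([-np.sin(TH),np.cos(TH)])
def pose_s(f,box=(337,131,389,175)):
    """carriage index s from top picture f by template matching against top0 (box u0 v0 u1 v1)"""
    A=cv2.imread('pics/top0.png'); B=cv2.imread('pics/'+f+'.png'); d=load('top0')
    u0,v0,u1,v1=box; t=A[v0:v1,u0:u1]; k=6
    R=B[v0-8:v1+8]
    r=cv2.matchTemplate(cv2.resize(R,None,fx=k,fy=k,interpolation=cv2.INTER_CUBIC),cv2.resize(t,None,fx=k,fy=k,interpolation=cv2.INTER_CUBIC),cv2.TM_CCOEFF_NORMED)
    _,m,_,(x,y)=cv2.minMaxLoc(r)
    c=((u0+u1)/2,(v0+v1)/2); du=x/k-u0; dv=y/k-8
    a=world(d,c,.085)[:2]@yh; b=world(d,(c[0]+du,c[1]+dv),.085)[:2]@yh
    return -0.1194+b-a,m
def track(n):
    s=telemetry.get_state(); grab('top',n); p,m=pose_s(n); print(n,'t=%.3f s=%.4f m=%.2f'%(s['time'],p,m),s['tool_pos'].round(4),s['ft_force'].round(1)); return s['time'],p
E
python3 - <<'E'
from h import *
print(pose_s('top1'))
L=[track('p%d'%i) for i in range(3)]
L=np.array(L); print(np.polyfit(L[:,0],L[:,1],1))
E
```

```text
(np.float64(-0.11940000000000002), 0.9643048048019409)
p0 t=3.325 s=-0.0989 m=0.72 [ 0.5384 -0.2341  0.0637] [ 0.3 -0.9  1.3]
p1 t=3.375 s=-0.0955 m=0.73 [ 0.5381 -0.2333  0.0636] [-0.   0.7  0. ]
p2 t=3.425 s=-0.0918 m=0.76 [ 0.538  -0.2335  0.0635] [-0.8 -0.5 -0.8]
[ 0.07114338 -0.33549255]
```

```bash
python3 - <<'E'
from h import *
L=np.array([track('q%d'%i) for i in range(4)]); print(np.polyfit(L[:,0],L[:,1],1))
E
```

```text
q0 t=3.475 s=-0.0888 m=0.79 [ 0.5379 -0.2338  0.0635] [ 0.3  0.2 -0. ]
q1 t=3.525 s=-0.0851 m=0.80 [ 0.538  -0.234   0.0635] [-0.2  0.2 -0.8]
q2 t=3.575 s=-0.0817 m=0.83 [ 0.538  -0.2342  0.0635] [-0.  -0.1  0.2]
q3 t=3.625 s=-0.0784 m=0.85 [ 0.538  -0.2343  0.0635] [0.2 0.2 0.3]
[ 0.0694734  -0.33012298]
```

>>> carry_out(moves=[[[0,-0.03,0.2,0,0,0],[0,-0.03,0.36,0,0,0],[0.01,0.2,0.36,0,0,0],[0.01,0.44,0.36,0,0,0],[0.02,0.68,0.36,0,0,0],[0.02,0.92,0.36,0,0,0]]])

```text
time: 4.42
tool_pos: [0.5432, -0.0028, 0.1537]
orientation: [3.141, -0.0, 1.553]
ft_force: [0.5, 0.6, -0.3]
grip_width: -0.001
grasp_force: 0.0
```

>>> carry_out(moves=[[[0.01,0.24,0,0,0,0],[0.01,0.48,0,0,0,0],[0.02,0.72,0,0,0,0],[0.02,0.96,0,0,0,0]]])

```text
time: 4.92
tool_pos: [0.5483, 0.2374, 0.1537]
orientation: [3.141, -0.0, 1.553]
ft_force: [0.3, -0.4, 0.7]
grip_width: -0.0
grasp_force: 0.0
```

```bash
python3 - <<'E'
from h import *
L=np.array([track('r%d'%i) for i in range(2)]); 
E
```

```text
r0 t=4.925 s=0.0052 m=0.97 [0.5483 0.2374 0.1537] [ 0.3 -0.4  0.7]
r1 t=4.975 s=0.0081 m=0.97 [0.5475 0.2445 0.1535] [0.6 3.4 0.1]
```

>>> carry_out(moves=[[[0.0,0.2,0,0,0,0],[0.01,0.4,-0.1,0,0,0],[0.01,0.48,-0.25,0,0,0],[0.01,0.48,-0.36,0,0,0],[0.01,0.48,-0.36,0,0,0]]])

```text
time: 5.65
tool_pos: [0.5487, 0.354, 0.0607]
orientation: [-3.136, 0.003, 1.553]
ft_force: [-0.3, -0.1, 0.8]
grip_width: 0.001
grasp_force: 0.0
```

```bash
python3 - <<'E'
from h import *
L=np.array([track('s%d'%i) for i in range(8)]); print(np.polyfit(L[:,0],L[:,1],1))
E
```

```text
s0 t=5.650 s=0.0482 m=0.96 [0.5487 0.354  0.0607] [-0.3 -0.1  0.8]
s1 t=5.700 s=0.0512 m=0.96 [0.55   0.3545 0.0628] [0.3 0.  0.5]
s2 t=5.750 s=0.0537 m=0.96 [0.5512 0.3549 0.0643] [ 0.4 -0.1  1. ]
s3 t=5.800 s=0.0566 m=0.96 [0.5518 0.3552 0.0651] [ 0.4 -1.  -0.2]
s4 t=5.850 s=0.0595 m=0.96 [0.5521 0.3554 0.0656] [ 0.1 -0.2  0.5]
s5 t=5.900 s=0.0624 m=0.96 [0.5521 0.3555 0.0656] [ 0.   0.4 -0.3]
s6 t=5.950 s=0.0654 m=0.96 [0.552  0.3556 0.0655] [0.2 0.6 0.6]
s7 t=6.000 s=0.0679 m=0.96 [0.5518 0.3556 0.0653] [-1.2  0.4 -0.1]
[ 0.05662629 -0.27174517]
```

>>> carry_out(moves=[[[0,-0.08,0,0,0,0],[0,-0.16,0,0,0,0],[-0.01,-0.22,0,0,0,0],[-0.01,-0.25,0,0,0,0],[-0.01,-0.25,0,0,0,0]]])

```text
time: 6.68
tool_pos: [0.5483, 0.2924, 0.0638]
orientation: [3.141, -0.0, 1.552]
ft_force: [0.3, -0.0, -0.9]
grip_width: -0.003
grasp_force: 0.0
```

```bash
python3 - <<'E'
from h import *
L=np.array([track('t%d'%i) for i in range(9)]); p=np.polyfit(L[:,0],L[:,1],1);print(p)
from scipy.integrate import solve_ivp
s0=np.polyval(p,L[-1,0]);v0=p[0]; y0=telemetry.get_state()['tool_pos'][1]
for m in(5,6.3,7.1):
  for n,rs in((0,.0025),(0,.003)):
   for wait in (1,2,3,4,5,6,7,8):
    t,s,v,c=0,s0,v0-.001,0;dt=.001;mx=0;tc=None
    while t<4:
        y=y0+max(0,t-.125*wait)*rs/.125; hs=y+.0103-.011; f=s+.129
        x=max(0,f-hs); vh=rs/.125 if t>.125*wait else 0
        F=max(0,135*x+4*(v-vh)) if x>0 else 0
        if x>0 and tc is None: tc=t
        if tc and x==0: break
        mx=max(mx,x); v-=dt*(F+.01*np.sign(v)+.4*v)/m; s+=v*dt; t+=dt
    print(m,rs,wait,'contact %.2f end %.2f s=%.4f v=%.4f x=%.4f'%(tc or 9,t,s,v,mx))
E
```

```text
t0 t=6.675 s=0.1043 m=0.96 [0.5483 0.2924 0.0638] [ 0.3 -0.  -0.9]
t1 t=6.725 s=0.1068 m=0.96 [0.5484 0.2929 0.0638] [-0.   0.2  0. ]
t2 t=6.775 s=0.1097 m=0.96 [0.5484 0.2933 0.0637] [ 0.1 -0.2 -0.4]
t3 t=6.825 s=0.1122 m=0.96 [0.5483 0.2935 0.0637] [-0.5 -0.6 -0.2]
t4 t=6.875 s=0.1147 m=0.96 [0.5483 0.2936 0.0636] [-0.  0.  0.]
t5 t=6.925 s=0.1172 m=0.96 [0.5482 0.2936 0.0636] [-0.9 -0.1  0.3]
t6 t=6.975 s=0.1197 m=0.96 [0.5481 0.2936 0.0635] [0.5 0.1 1. ]
t7 t=7.025 s=0.1223 m=0.96 [0.5482 0.2936 0.0635] [ 0.5 -0.1 -0.3]
t8 t=7.075 s=0.1248 m=0.96 [0.5481 0.2935 0.0635] [ 0.3 -1.3  0.3]
[ 0.05122685 -0.23755023]
5 0.0025 1 contact 1.39 end 1.98 s=0.2009 v=0.0025 x=0.0037
5 0.0025 2 contact 1.28 end 1.87 s=0.1961 v=0.0020 x=0.0038
5 0.0025 3 contact 1.17 end 1.76 s=0.1915 v=0.0016 x=0.0039
5 0.0025 4 contact 1.06 end 1.66 s=0.1869 v=0.0011 x=0.0040
5 0.0025 5 contact 0.96 end 1.56 s=0.1824 v=0.0007 x=0.0041
5 0.0025 6 contact 0.86 end 1.46 s=0.1779 v=0.0003 x=0.0042
5 0.0025 7 contact 0.81 end 1.36 s=0.1735 v=-0.0012 x=0.0046
5 0.0025 8 contact 0.81 end 1.32 s=0.1701 v=-0.0104 x=0.
[... 1761 characters left out ...]
841 v=-0.0011 x=0.0053
7.1 0.0025 6 contact 0.84 end 1.55 s=0.1797 v=-0.0014 x=0.0054
7.1 0.0025 7 contact 0.80 end 1.46 s=0.1754 v=-0.0031 x=0.0059
7.1 0.0025 8 contact 0.80 end 1.41 s=0.1720 v=-0.0107 x=0.0078
7.1 0.003 1 contact 1.56 end 2.26 s=0.2151 v=0.0078 x=0.0040
7.1 0.003 2 contact 1.41 end 2.12 s=0.2085 v=0.0073 x=0.0041
7.1 0.003 3 contact 1.26 end 1.97 s=0.2021 v=0.0069 x=0.0042
7.1 0.003 4 contact 1.12 end 1.83 s=0.1957 v=0.0064 x=0.0043
7.1 0.003 5 contact 0.99 end 1.69 s=0.1894 v=0.0060 x=0.0044
7.1 0.003 6 contact 0.85 end 1.56 s=0.1832 v=0.0055 x=0.0046
7.1 0.003 7 contact 0.80 end 1.44 s=0.1772 v=0.0031 x=0.0052
7.1 0.003 8 contact 0.80 end 1.39 s=0.1730 v=-0.0064 x=0.0077
```

>>> carry_out(moves=[[[0,0,0,0,0,0],[0,0,0,0,0,0],[0,0,0,0,0,0],[0,0,0,0,0,0],[0,0.01,0,0,0,0],[0,0.02,0,0,0,0],[0,0.03,0,0,0,0],[0,0.04,0,0,0,0],[0,0.05,0,0,0,0],[0,0.06,0,0,0,0],[0,0.07,0,0,0,0],[0,0.08,0,0,0,0]]])

```text
time: 8.62
tool_pos: [0.5483, 0.3134, 0.0637]
orientation: [3.141, -0.0, 1.553]
ft_force: [0.5, 0.3, -0.5]
grip_width: 0.002
grasp_force: 0.3
```

>>> carry_out(moves=[[[0,0.01,0,0,0,0],[0,0.02,0,0,0,0],[0,0.03,0,0,0,0],[0,0.06,0,0,0,0]]])

```text
time: 9.12
tool_pos: [0.5481, 0.328, 0.0636]
orientation: [-3.141, 0.0, 1.553]
ft_force: [-0.1, 0.0, 0.1]
grip_width: 0.001
grasp_force: 0.0
```

```bash
python3 - <<'E'
from h import *
L=np.array([track('u%d'%i) for i in range(8)]); p=np.polyfit(L[:,0],L[:,1],1);print(p)
E
```

```text
u0 t=9.125 s=0.1983 m=0.95 [0.5481 0.328  0.0636] [-0.1  0.   0.1]
u1 t=9.175 s=0.1983 m=0.95 [0.5482 0.3292 0.0636] [ 0.2  0.4 -0.5]
u2 t=9.225 s=0.1983 m=0.95 [0.5481 0.3288 0.0635] [-0.3  0.  -0.3]
u3 t=9.275 s=0.1983 m=0.95 [0.5481 0.3285 0.0635] [ 0.3  0.1 -0.6]
u4 t=9.325 s=0.1983 m=0.95 [0.5481 0.3283 0.0635] [-0.  -0.4 -0.5]
u5 t=9.375 s=0.1983 m=0.95 [0.548  0.3281 0.0635] [-0.  -0.1 -0. ]
u6 t=9.425 s=0.1983 m=0.95 [0.5481 0.3281 0.0636] [ 0.3 -0.4 -0.5]
u7 t=9.475 s=0.1983 m=0.95 [0.5481 0.328  0.0636] [-0.3  0.8  0.9]
[-2.19117064e-17  1.98271724e-01]
```

The carriage stands still, but it looks about 10 mm too far. I'll check this directly.

```bash
python3 - <<'E'
import cv2
b=cv2.imread('pics/u7.png')
cv2.imwrite('pics/c3.png',cv2.resize(b[120:210,160:320],None,fx=5,fy=5,interpolation=cv2.INTER_CUBIC))
E
```

```text
(no output)
```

View pics/c3.png

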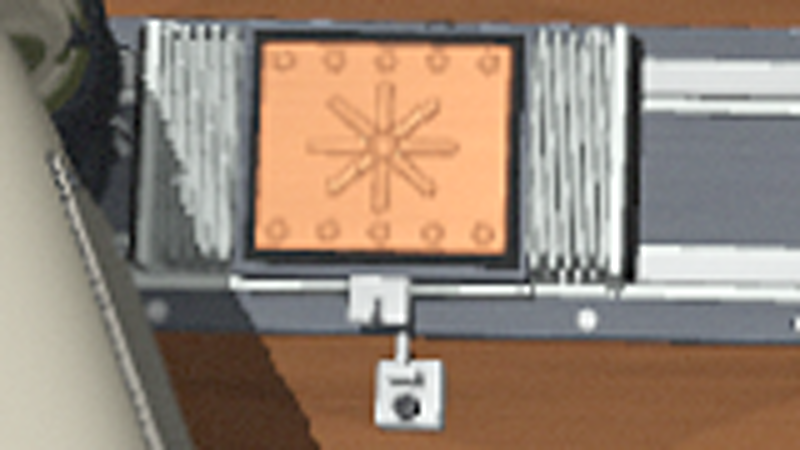

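Confirmed: the fin line is at crop (378,315) and the pointer tip at (402,333), so the carriage is about 11 mm too far. I'll nudge it back at the front nose very slowly.

>>> carry_out(moves=[[[0,-0.0016,0,0,0,0],[0,-0.0032,0,0,0,0],[0,-0.0048,0,0,0,0],[0,-0.0064,0,0,0,0],[0,-0.008,0,0,0,0],[0,-0.0096,0,0,0,0],[0,-0.0112,0,0,0,0],[0,-0.0128,0,0,0,0],[0,-0.0144,0,0,0,0],[0,-0.016,0,0,0,0],[0,-0.0176,0,0,0,0],[0,-0.0192,0,0,0,0]]])

```text
time: 11.02
tool_pos: [0.5482, 0.3233, 0.0636]
orientation: [3.142, 0.0, 1.553]
ft_force: [-0.5, 0.4, -1.2]
grip_width: -0.004
grasp_force: 0.0
```

```bash
python3 - <<'E'
from h import *
track('v0')
d=load('top0')
i=world(d,(235.6,184.2),.08)[:2]@yh
print(i,[world(d,(240.4,186.6),z)[:2]@yh for z in(.055,.069,.08)])
E
```

```text
v0 t=11.025 s=0.1983 m=0.95 [0.5482 0.3233 0.0636] [-0.5  0.4 -1.2]
0.198749576556435 [np.float64(0.1894127670394944), np.float64(0.18775690103170636), np.float64(0.18645586345415857)]
```

>>> carry_out(moves=[[[0,-0.0016,0,0,0,0],[0,-0.0032,0,0,0,0],[0,-0.0048,0,0,0,0],[0,-0.0064,0,0,0,0],[0,-0.008,0,0,0,0],[0,-0.0096,0,0,0,0],[0,-0.0112,0,0,0,0],[0,-0.0128,0,0,0,0]]])

```text
time: 12.08
tool_pos: [0.5482, 0.3201, 0.0636]
orientation: [3.141, 0.0, 1.553]
ft_force: [-0.3, 0.0, -0.0]
grip_width: 0.001
grasp_force: 0.0
```

```bash
python3 - <<'E'
from h import *
track('v1');track('v2')
E
```

```text
v1 t=12.075 s=0.1979 m=0.95 [0.5482 0.3201 0.0636] [-0.3  0.  -0. ]
v2 t=12.125 s=0.1979 m=0.95 [0.5482 0.32   0.0636] [ 0.4 -0.3  0.7]
```

>>> carry_out(moves=[[[0,-0.0018,0,0,0,0],[0,-0.0034,0,0,0,0],[0,-0.005,0,0,0,0],[0,-0.0066,0,0,0,0]]])

```text
time: 12.68
tool_pos: [0.5482, 0.3184, 0.0636]
orientation: [3.141, 0.0, 1.553]
ft_force: [0.4, 0.4, 0.2]
grip_width: -0.003
grasp_force: 0.0
```

```bash
python3 - <<'E'
from h import *
for i in range(4):track('w%d'%i)
E
```

```text
w0 t=12.675 s=0.1953 m=0.95 [0.5482 0.3184 0.0636] [0.4 0.4 0.2]
w1 t=12.725 s=0.1953 m=0.95 [0.5482 0.3184 0.0636] [ 0.2 -0.4  0.2]
w2 t=12.775 s=0.1949 m=0.95 [0.5482 0.3184 0.0636] [ 0.7  0.6 -0.7]
w3 t=12.825 s=0.1949 m=0.95 [0.5482 0.3184 0.0636] [-1.  -0.3 -0.4]
```

It's moving at about 5 mm/s. I'll back the hand off and let it coast.

>>> carry_out(moves=[[[0,0.02,0,0,0,0],[0,0.04,0,0,0,0],[0,0.06,0,0,0,0],[0,0.08,0,0,0,0],[0,0.08,0,0,0,0],[0,0.08,0,0,0,0],[0,0.08,0,0,0,0],[0,0.08,0,0,0,0]]])

```text
time: 13.88
tool_pos: [0.5482, 0.3383, 0.0636]
orientation: [3.142, 0.0, 1.553]
ft_force: [-0.9, -0.2, -0.5]
grip_width: -0.002
grasp_force: 0.0
```

```bash
python3 - <<'E'
from h import *
for i in range(6):track('x%d'%i)
E
```

```text
x0 t=13.875 s=0.1915 m=0.95 [0.5482 0.3383 0.0636] [-0.9 -0.2 -0.5]
x1 t=13.925 s=0.1911 m=0.95 [0.5482 0.3383 0.0637] [-0.9  0.2 -0.1]
x2 t=13.975 s=0.1911 m=0.95 [0.5483 0.3383 0.0637] [ 0.5 -0.3  0.8]
x3 t=14.025 s=0.1911 m=0.95 [0.5482 0.3383 0.0636] [ 0.8  0.7 -0.1]
x4 t=14.075 s=0.1911 m=0.95 [0.5482 0.3384 0.0637] [-0.9 -0.  -0.6]
x5 t=14.125 s=0.1911 m=0.95 [0.5482 0.3384 0.0636] [ 0.1  0.1 -0.4]
```

>>> carry_out(moves=[[[0,0,0,0,0,0],[0,0,0,0,0,0],[0,0,0,0,0,0],[0,0,0,0,0,0],[0,0,0,0,0,0],[0,0,0,0,0,0],[0,0,0,0,0,0],[0,0,0,0,0,0],[0,0,0,0,0,0],[0,0,0,0,0,0],[0,0,0,0,0,0],[0,0,0,0,0,0]]])

```text
time: 15.68
tool_pos: [0.5482, 0.3385, 0.0636]
orientation: [3.141, -0.0, 1.553]
ft_force: [0.3, -0.1, 0.0]
grip_width: 0.0
grasp_force: 0.0
```

```bash
python3 - <<'E'
from h import *
for i in range(3):track('y%d'%i)
b=cv2.imread('pics/y2.png')
cv2.imwrite('pics/c4.png',cv2.resize(b[120:210,160:320],None,fx=5,fy=5,interpolation=cv2.INTER_CUBIC))
E
```

```text
y0 t=15.675 s=0.1899 m=0.95 [0.5482 0.3385 0.0636] [ 0.3 -0.1  0. ]
y1 t=15.725 s=0.1899 m=0.95 [0.5482 0.3384 0.0636] [ 0.   0.1 -0.5]
y2 t=15.775 s=0.1899 m=0.95 [0.5482 0.3384 0.0636] [-0.5 -0.4 -0.3]
```

View pics/c4.png

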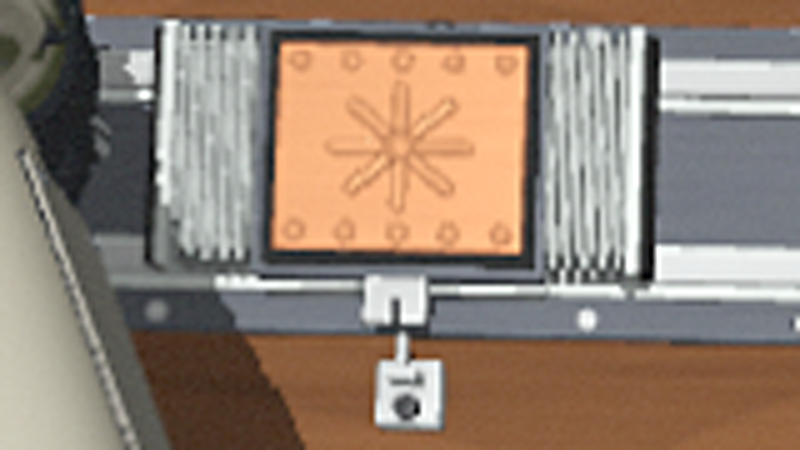

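The fin line is at crop x≈396 and the pointer at 402, so the carriage is within about 2–3 mm. It's at rest and the hand is clear. One more second's wait, then I'll hand in.

>>> carry_out(moves=[[[0,0,0,0,0,0],[0,0,0,0,0,0],[0,0,0,0,0,0],[0,0,0,0,0,0],[0,0,0,0,0,0],[0,0,0,0,0,0],[0,0,0,0,0,0],[0,0,0,0,0,0],[0,0,0,0,0,0],[0,0,0,0,0,0]]])

```text
time: 17.08
tool_pos: [0.5482, 0.3385, 0.0636]
orientation: [3.142, 0.0, 1.553]
ft_force: [-0.0, 0.9, 0.9]
grip_width: 0.001
grasp_force: 0.0
```

```bash
python3 - <<'E'
from h import *
if abs(track('z0')[1]-.188)<.006: print(close_job())
E
```

```text
z0 t=17.075 s=0.1899 m=0.95 [0.5482 0.3385 0.0636] [-0.   0.9  0.9]
the job is handed in; nothing more can be done
None
```

Job handed in at about 17 s: the carriage stands still about 2–3 mm from the pointer by the camera, with the hand clear of it; the hand-in gave no verdict.

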